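# Fetch the chew toy from the sliding-door supply case

## Robot

A 6-joint arm with a two-finger parallel gripper is mounted at the origin on the work surface. World frame = base frame: x ahead of the robot, y to its left, z up, the work surface at z = 0. Lengths are in m, angles in rad, forces in N, time in s.
With the tool pointing down it reaches from about 0.225 to 0.875 m from the base axis. Payload 3.4 kg.
Tool frame: the origin (TCP) lies between the finger pads; the fingertips stand 8 mm ahead of it and the grasp point (between the pads) lies 11 mm behind it; z points along the fingers, y is the line along which they close (so a half turn about z gives the same grasp; the last joint's range is limited). The gripper opens to 85 mm and grips with 20 to 120 N. Pads are 22 mm wide; open, the fingers measure 114 mm over their backs; the gripper's body (76 mm by 85 mm) begins 54 mm behind the grasp point. The pads swing forward as they close: fully open they stand 13 mm farther back than shut.
Start: joints at [1.111, 0.276, 1.505, -0, 1.361, -0.121], TCP at [0.191, 0.542, 0.239] pointing down, gripper open.
Joint ranges: [-2.89, 2.89], [-0.75, 2.08], [0.22, 2.7], [-1.18, 4.32], [0.11, 2.71], [-2.7, 2.7]. Speed limits (rad/s): [2.57, 2.57, 3.14, 3.14, 3.14, 3.14].

## Interface

Orientations are given as a unit quaternion [w, x, y, z].
In Python, from rig import manip gives the robot as it stands.
- The arm moves only by the tool move_arm, never from a script. Its argument "deltas" is a list that holds one entry, the list of rows, each a list of 5 numbers: the shift along the tool's x, y, z normalised to -1 to 1, where 1 is 80 cm, then the turn about the tool's z normalised to -1 to 1, where 1 is 120 degrees, then the closure, from -1 (fully open) to 1 (shut). In form: [[[tx, ty, tz, twist, grip], ...]]. A call has 1 to 12 rows; each row is the pose to reach, as a shift and turn from the pose commanded when the call began, along the tool's axes at that moment; what a row does not reach only later rows make up. A row lasts 1/10 s, in which the tool goes at most 50 mm and 8.59 degrees, less where a joint would pass 70% of its speed; a pose out of reach is approached as far as the arm can. A call with a number of a shift or a turn outside -1 to 1 is refused whole. A call with a gripper value outside its range is refused whole. The fingers move at their own pace and stop on an object; "squeeze" is the grip in N (left out, the last holds). Time passes only in rows, so rows that repeat a pose let the fingers close. It gives the time, the measured TCP pose, the force, the opening and the grip force at its end, in the units of the state.
- manip.get_state(): the state, without advancing time (a new reading comes with each control period).
- manip.get_image(name): name is "scene" or "top" or "wrist"; returns the picture (400x640x3 uint8, red, green, blue); there is no depth.
- manip.camera_params(name): a dict with "fx", "fy", "cx", "cy" (pixels), "R" (3x3) and "t" (3): a world point X has camera coordinates R X + t; the wrist camera has in their place "tool_from_camera" (4x4, takes a point from camera to tool coordinates, whose origin is the TCP and whose axes are the flange's). Camera axes: x right, y down, z forward; pixel columns grow to the right and rows downward; lengths in m; the calibration is good to about 2 mm. A picture is of the moment at which its call begins: read the wrist's pose just before it. camera_params takes no time and is no camera call.
- manip.sign_off(): hands the job in; it is judged then, once.
The state is a dict: "clock": time; "qpos": joint angles; "qd": joint speeds; "effort": joint torques, N m; "position": TCP position; "ee_rot": TCP orientation; "contact_force": force on the tool from outside, world axes, zero at the start; "moment": the same for the moment, N m; "width": finger opening in m; "gripper_force": force on a finger pad.
Only numpy, scipy, OpenCV 4.12 (cv2) and the standard library are available. Lean on these libraries where they do the work, as an engineer would, in place of code of your own. Each camera call takes 0.05 s, during which the arm holds its last target. There are 200 camera calls.

## Task

Get the silicone chew toy out of the budgie supply case: slide the see-through door that covers it open, well behind the other door, lift the toy out and stand it upright in the stainless steel tray, then let go. Leave the other door shut and the wooden perch block lying where it is.

Things in the scene. Friction and masses are not known exactly. Their poses are not given: they have to be found in the camera images.
- case: Low wooden case fixed to the table, 220 mm (its x) by 360 (its y; +y is left), long walls 85 mm high, 10 thick, floor 8 thick. Origin: centre of its underside. A divider at y = 0 makes a left and a right compartment. Two clear doors with aluminium edges lie flat on top in two tracks and slide along y, the left one over the right one. An open door uncovers case |y| 45 to 168 mm of its side.
- left_door (a joint): Slide of the left (upper) door, m: 0 closed, 0.135 fully open; grows as it slides towards the case's -y, over the right door. Its top face is 82 mm above the table. About 1.5 N of friction; stays where it is left.
- right_door (a joint): Slide of the right (lower) door, m: 0 closed, 0.135 fully open; grows as it slides towards the case's +y, under the left door. Its top face is 72 mm above the table. About 1.5 N of friction; stays where it is left.
- left_pull (a point): Centre of the top edge of the left door's pull, an upright aluminium fin near the door's outer end: 10 mm thick (case y), 70 mm long (case x), its top 114 mm above the table and 32 mm above its door. At case y = +164 mm when closed; moves with the door.
- right_pull (a point): Centre of the top edge of the right door's pull, a like fin: 10 mm thick (case y), 70 mm long (case x), its top 114 mm above the table and 42 mm above its door. At case y = -164 mm when closed; moves with the door. Fully open it is 14 mm short of the left door's edge: fingers holding it should stay above that door's top face (82 mm).
- toy: Hard silicone chew toy, dark grey ribbed upright barrel 40 mm in diameter and 50 mm high, 40 to 85 g, standing on the floor of one compartment (left or right, under the closed door), within the part that its door uncovers. Origin: centre of its underside, z up.
- perch: Wooden block perch, 36 x 70 x 36 mm high, lying in the other compartment. Origin: centre of its underside.
- tray: Loose rectangular stainless steel tray, 220 mm (its x) by 160 mm (its y), rim 18 mm high, walls and floor 3 mm thick, empty, to the left of the case. Origin: centre of its underside.

How it is judged:
On the way:
1. the door over the toy is slid at least 90 mm behind the other (((y of perch in the frame of case below 0 m and value of joint left_door above 0.09 m) or (y of perch in the frame of case above 0 m and value of joint right_door above 0.09 m))), for 0.2 s.
At the end, for the whole second after the job is handed in: The toy stands upright (within 10 degrees) and still on the floor of the tray, inside its rim; the other door is shut (slid less than 30 mm) and the perch block is within 30 mm of where it was. The door that was over the toy may stay open (z of toy in the frame of tray between -0.003 and 0.01 m and x of toy in the frame of tray between -0.1 and 0.1 m and y of toy in the frame of tray between -0.07 and 0.07 m and angle between toy's own z axis and vertical below 0.17 rad and linear speed of each of toy, tray below 0.02 m/s and angle between tray's own z axis and vertical below 0.1 rad and distance of perch from where it was at the start of the episode below 0.03 m and ((y of perch in the frame of case below 0 m and value of joint right_door below 0.03 m) or (y of perch in the frame of case above 0 m and value of joint left_door below 0.03 m))); the robot touches nothing.
It fails at once if the door over the perch is opened 30 mm or more ((y of perch in the frame of case below 0 m and value of joint right_door above 0.03 m) or (y of perch in the frame of case above 0 m and value of joint left_door above 0.03 m)).
It fails at once if the perch block is moved 30 mm or more (distance of perch from where it was at the start of the episode above 0.03 m).
It also fails if it takes over 58 s, if anything falls off the work surface, if the arm or the gripper's body presses on something with over 40 N, if the wrist force passes 120 N, or if a joint passes its speed limit or range.

## Working session

There is one attempt and no reset: what is moved stays moved. The work goes in short steps, Python scripts to look and compute and a tool call to move; the robot and the scene stay as the last step left them, time stands still between calls to the robot, and variables do not carry over. Pictures are saved under pics/ and viewed, at most 10 in all, crops included, and the job is handed in when it is done.

Besides the shell and the picture viewer there is one more tool, called by a JSON object that holds its "fn" and its "kwargs". move_arm: Moves the arm, as the interface text tells. Scaled input: -1 to 1 covers 80 cm each way for a shift and 120 degrees each way for a turn. Its arguments: {"type":"object","properties":{"deltas":{"type":"array","items":{"type":"array","items":{"type":"array","items":{"type":"number","minimum":-1,"maximum":1}}}},"squeeze":{"type":"number"}},"required":["deltas"]}

```bash
mkdir -p pics; cat > h.py <<'E'
import numpy as np, cv2
from rig import manip
from scipy.spatial.transform import Rotation as Ro
def save(n,f):
    im=manip.get_image(n); cv2.imwrite('pics/'+f,im[:,:,::-1]); return im
def ray(name,u,v,z,st=None):
    p=manip.camera_params(name)
    d=np.array([(u-p['cx'])/p['fx'],(v-p['cy'])/p['fy'],1])
    if name=='wrist':
        T=np.array(p['tool_from_camera']);q=st['ee_rot'];R=Ro.from_quat([q[1],q[2],q[3],q[0]]).as_matrix()
        o=R@T[:3,3]+np.array(st['position']);d=R@T[:3,:3]@d
    else:
        R=np.array(p['R']);o=-R.T@np.array(p['t']);d=R.T@d
    return o+d*(z-o[2])/d[2]
E
python3 - <<'E'
from h import *
s=manip.get_state();print(s)
save('top','top0.png');save('scene','scene0.png')
print(manip.camera_params('top'))
E
```

```text
{'clock': 0.0, 'qpos': array([ 1.11097282e+00,  2.76583314e-01,  1.50613911e+00, -3.73440129e-06,
        1.36069661e+00, -1.20986731e-01]), 'qd': array([-5.93337283e-05, -1.34234190e-03, -2.24110701e-04, -3.87945346e-05,
        1.97179479e-05,  1.28671971e-03]), 'effort': array([ 3.00652448e-05, -4.16777444e+01, -2.45806664e+01, -4.26016559e-04,
        1.09870755e-02,  6.91305573e-06]), 'position': array([0.19089226, 0.54183998, 0.23844398]), 'ee_rot': array([-2.59734517e-04,  1.68608635e-01,  9.85682654e-01, -8.75477873e-04]), 'contact_force': array([ 0.60744205, -1.18115243, -0.4841418 ]), 'moment': array([-0.01926511, -0.02941534,  0.06394831]), 'gripper_force': 0.0, 'width': 0.08542109409550751}
{'fx': 448.4615432979681, 'fy': 448.4615432979681, 'cx': 314.42405215231463, 'cy': 204.8019061051255, 'R': array([[ 9.74145656e-04, -9.99989969e-01,  4.37186428e-03],
       [-9.92384387e-01, -1.50522660e-03, -1.23170465e-01],
       [ 1.23175811e-01, -4.21858388e-03, -9.92375898e-01]]), 't': array([-0.00972507,  0.5701695 ,  0.94534826])}
```

View pics/top0.png

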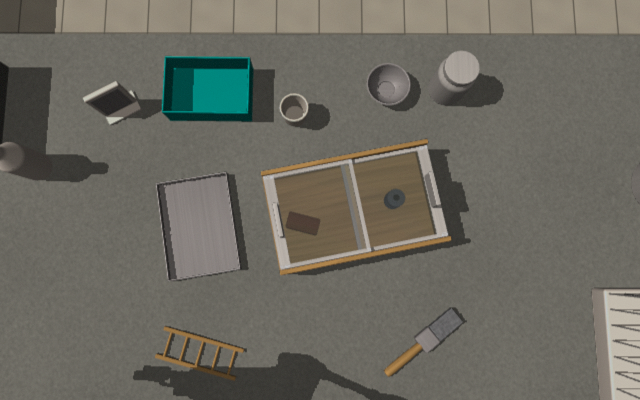

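View pics/scene0.png

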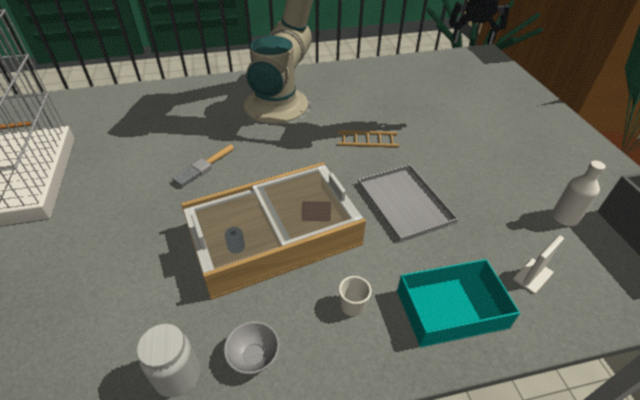

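The top view puts the toy in the right compartment at about (395,198). The perch is in the left one at (303,223), the right pull at about (432,190) and the tray at about (200,227). So the right door has to open. I'll measure with masks and an enlarged crop.

```bash
python3 - <<'E'
from h import *
im=cv2.imread('pics/top0.png')
cv2.imwrite('pics/crop.png',cv2.resize(im[130:290,150:460],None,fx=2.58,fy=2.58,interpolation=cv2.INTER_CUBIC))
hsv=cv2.cvtColor(im,cv2.COLOR_BGR2HSV)
# orange long walls
m=cv2.inRange(hsv,(8,110,100),(25,255,255));m[:135]=0;m[280:]=0;m[:,:250]=0;m[:,460:]=0
n,l,st,c=cv2.connectedComponentsWithStats(m)
for i in range(1,n):
    if st[i,4]>100:
        r=cv2.minAreaRect(np.argwhere(l==i)[:,::-1].astype(np.float32));print(st[i],r,cv2.boxPoints(r).round(1).tolist())
p=manip.camera_params('top');print('cam',-np.array(p['R']).T@p['t'])
for n,u,v,z in [('tl',262,173,.085),('tr',427,142,.085),('br',450,239,.085),('bl',282,272,.085),('pull',432,190,.114),('toy',395,198,.058),('perch',303,223,.044),('t1',158,184,.018),('t2',227,174,.018),('t3',240,269,.018),('t4',169,280,.018)]:
    print(n,ray('top',u,v,z).round(4))
E
```

```text
[261 139 167  37 719] ((343.9813537597656, 156.90528869628906), (4.246480941772461, 169.4410400390625), 78.87081146240234) [[260.3999938964844, 171.1999969482422], [426.70001220703125, 138.5], [427.5, 142.60000610351562], [261.29998779296875, 175.3000030517578]]
[280 236 171  39 845] ((365.142578125, 255.1991424560547), (5.089470386505127, 173.9647674560547), 78.47628021240234) [[279.3999938964844, 270.1000061035156], [449.8999938964844, 235.3000030517578], [450.8999938964844, 240.3000030517578], [280.3999938964844, 275.1000061035156]]
cam [ 0.44939274 -0.00487871  1.00841139]
tl [0.6309 0.1009 0.085 ]
tr [ 0.6981 -0.2467  0.085 ]
br [ 0.4935 -0.2879  0.085 ]
bl [0.426  0.0571 0.085 ]
pull [ 0.5909 -0.2462  0.114 ]
toy [ 0.5823 -0.1814  0.058 ]
perch [0.5295 0.0156 0.044 ]
t1 [0.6186 0.3405 0.018 ]
t2 [0.6416 0.187  0.018 ]
t3 [0.4307 0.1534 0.018 ]
t4 [0.4069 0.3073 0.018 ]
```

View pics/crop.png

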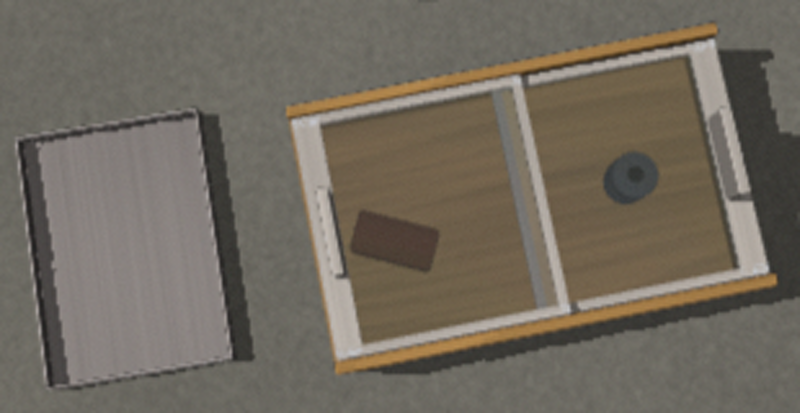

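```bash
cat > g.py <<'E'
from h import *
P=lambda u,v,z: ray('top',150+u/2.58,130+v/2.58,z)
tl,tr,br,bl=[P(u,v,.085)[:2] for u,v in[(287,110),(716,27),(776,280),(337,372)]]
c=(tl+tr+br+bl)/4; y=(tl-tr+bl-br); th=np.arctan2(-y[0],y[1]); x=(tl-bl+tr-br); th2=np.arctan2(x[1],x[0])
E
python3 - <<'E'
from g import *
print('case',c,th,th2,np.linalg.norm(y)/2,np.linalg.norm(x)/2)
ct,s=np.cos(th),np.sin(th);C=np.array([[ct,s],[-s,ct]])
for n,u,v,z in[('pullR',735,152,.114),('pullL',329,232,.114),('toy',633,175,.058),('perch',395,240,.044)]:
    w=P(u,v,z); print(n,w,'case',C@(w[:2]-c))
print('exp pull', c+C.T@[0,-.164], 'end', c+C.T@[0,-.164+.125])
T=np.array([P(u,v,.018)[:2] for u,v in[(17,140),(198,110),(234,358),(50,386)]]);print('tray',T.mean(0))
st=manip.get_state();q=st['ee_rot'];R=Ro.from_quat([q[1],q[2],q[3],q[0]]).as_matrix();print(R.round(4))
print('tool y angle',np.arctan2(R[1,1],R[0,1]),'case y angle',th+np.pi/2)
E
```

```text
case [ 0.56230946 -0.09375049] 0.2011367487526849 0.19963089973260198 0.35709868917739884 0.21274829233441467
pullR [ 0.59313258 -0.25210033  0.114     ] case [-0.00143392 -0.16131546]
pullL [0.52981432 0.06512247 0.114     ] case [-9.98782269e-05  1.62162085e-01]
toy [ 0.58266794 -0.182197    0.058     ] case [ 0.00227793 -0.09073072]
perch [0.52947573 0.01539506 0.044     ] case [-0.01036634  0.11350482]
exp pull [ 0.59507392 -0.25444427] end [ 0.570101   -0.13196426]
tray [0.52543667 0.24744748]
[[-9.431e-01  3.324e-01 -8.000e-04]
 [ 3.324e-01  9.431e-01 -1.500e-03]
 [ 2.000e-04 -1.700e-03 -1.000e+00]]
tool y angle 1.2319827224671107 case y angle 1.7719330755475815
```

{"fn": "move_arm", "kwargs": {"deltas": [[[-0.805, -0.7705, 0.073, -0.258, 0], [-0.805, -0.7705, 0.073, -0.258, 0], [-0.805, -0.7705, 0.073, -0.258, 0], [-0.805, -0.7705, 0.073, -0.258, 0], [-0.805, -0.7705, 0.073, -0.258, 0], [-0.805, -0.7705, 0.073, -0.258, 0], [-0.805, -0.7705, 0.073, -0.258, 0], [-0.805, -0.7705, 0.073, -0.258, 0], [-0.805, -0.7705, 0.073, -0.258, 0], [-0.805, -0.7705, 0.073, -0.258, 0], [-0.805, -0.7705, 0.073, -0.258, 0], [-0.805, -0.7705, 0.073, -0.258, 0]]], "squeeze": 25}}

```text
clock: 1.3
position: [0.4584, 0.0132, 0.2004]
ee_rot: [0.0, -0.1, 0.995, 0.0]
contact_force: [0.8, 0.9, -0.4]
width: 0.0426
gripper_force: 0.0
```

```bash
cat >> h.py <<'E'
def info(target=None,yaw=None):
    s=manip.get_state();q=s['ee_rot'];R=Ro.from_quat([q[1],q[2],q[3],q[0]]).as_matrix();a=np.arctan2(R[1,1],R[0,1])
    print('t',s['clock'],'p',s['position'].round(4),'yaw',a.round(4),'w',round(s['width'],4),'F',s['contact_force'].round(1),'q',s['qpos'].round(2))
    if target is not None: print('norm',(R.T@(np.array(target)-s['position'])/.8).round(4))
    if yaw is not None: print('twist',-np.degrees((yaw-a+np.pi/2)%np.pi-np.pi/2)/120)
    return s,R
E
python3 -c "
from h import *
info([.594,-.2535,.18],1.771)"
```

```text
t 1.3 p [0.4584 0.0132 0.2004] yaw 1.7718 w 0.0426 F [ 0.8  0.9 -0.4] q [-0.12  0.13  1.8   0.    1.21 -1.9 ]
norm [-0.0995 -0.3605  0.0253]
twist 0.0003974236674273281
```

{"fn": "move_arm", "kwargs": {"deltas": [[[-0.0995, -0.3605, 0.0253, 0, 0], [-0.0995, -0.3605, 0.0253, 0, 0], [-0.0995, -0.3605, 0.0253, 0, 0], [-0.0995, -0.3605, 0.0253, 0, 0], [-0.0995, -0.3605, 0.0253, 0, 0], [-0.0995, -0.3605, 0.0253, 0, 0], [-0.0995, -0.3605, 0.0253, 0, 0], [-0.0995, -0.3605, 0.0253, 0, 0], [-0.0995, -0.3605, 0.0253, 0, 0]]]}}

```text
clock: 2.2
position: [0.593, -0.2503, 0.1799]
ee_rot: [-0.001, -0.101, 0.995, 0.001]
contact_force: [0.0, 0.7, -0.5]
width: 0.0428
gripper_force: 0.0
```

```bash
python3 - <<'E'
from h import *
s,R=info([.594,-.2535,.095],1.771)
save('wrist','w1.png')
T=np.array(manip.camera_params('wrist')['tool_from_camera']);print(T.round(3))
# predicted pixel of pull centre, toy top
p=manip.camera_params('wrist')
for X in([.594,-.2535,.114],[.5827,-.1822,.058]):
    t=R.T@(np.array(X)-s['position']);c=T[:3,:3].T@(t-T[:3,3]);print(p['fx']*c[0]/c[2]+p['cx'],p['fy']*c[1]/c[2]+p['cy'])
E
```

```text
t 2.2 p [ 0.593  -0.2503  0.1799] yaw 1.7727 w 0.0428 F [ 0.   0.7 -0.5] q [-0.51  0.41  1.44  0.    1.29 -2.28]
norm [-0.0006 -0.0044  0.1061]
twist 0.0007936593803002464
[[ 0.001 -0.96  -0.281  0.072]
 [ 1.     0.001  0.001 -0.001]
 [-0.    -0.281  0.96  -0.134]
 [ 0.     0.     0.     1.   ]]
317.0448085856469 220.6947663789076
396.9353789031929 203.22021042072114
```

View pics/w1.png

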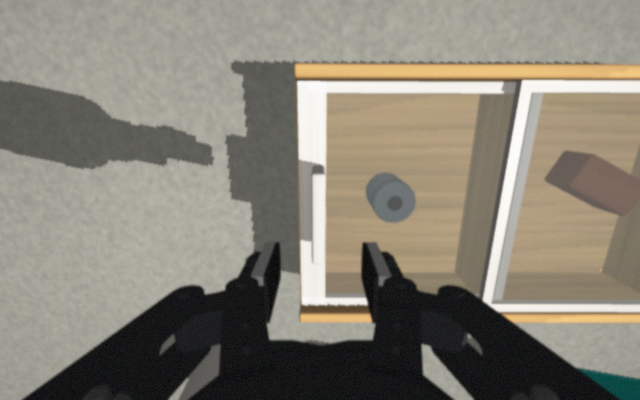

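The fin's top is at (318,215), against a predicted (317,221), and the fingers straddle it. The toy's top is at about (395,203), which also matches. I'll descend and grip the fin.

{"fn": "move_arm", "kwargs": {"deltas": [[[-0.001, -0.003, 0.053, 0, 0], [-0.001, -0.003, 0.106, 0, 0], [-0.001, -0.003, 0.106, 0, 0], [-0.001, -0.003, 0.106, 0, 0.9], [-0.001, -0.003, 0.106, 0, 0.9], [-0.001, -0.003, 0.106, 0, 0.9], [-0.001, -0.003, 0.106, 0, 0.9], [-0.001, -0.003, 0.106, 0, 0.9]]], "squeeze": 25}}

```text
clock: 3.05
position: [0.5965, -0.2534, 0.0984]
ee_rot: [0.002, -0.1, 0.995, -0.001]
contact_force: [-0.4, 3.5, 7.4]
width: 0.0095
gripper_force: 28.0
```

```bash
python3 -c "
from h import *
s,R=info([.594,-.2535,.095],1.771);print(s['gripper_force'],R.round(4))"
```

```text
t 3.05 p [ 0.5965 -0.2534  0.0984] yaw 1.7721 w 0.0095 F [-0.4  3.5  7.4] q [-0.51  0.48  1.55  0.    1.11 -2.28]
norm [0.0031 0.0006 0.0043]
twist 0.0005298791264833334
28.03474724292755 [[-9.798e-01 -2.000e-01  4.300e-03]
 [-2.000e-01  9.798e-01 -7.000e-04]
 [-4.100e-03 -1.600e-03 -1.000e+00]]
```

{"fn": "move_arm", "kwargs": {"deltas": [[[0, 0.01, -0.004, 0, 0.9], [0, 0.03, -0.004, 0, 0.9], [0, 0.05, -0.004, 0, 0.9], [0, 0.07, -0.004, 0, 0.9], [0, 0.09, -0.004, 0, 0.9], [0, 0.11, -0.004, 0, 0.9], [0, 0.125, -0.004, 0, 0.9], [0, 0.14, -0.004, 0, 0.9], [0, 0.15, -0.004, 0, 0.9], [0, 0.16, -0.004, 0, 0.9], [0, 0.165, -0.004, 0, 0.9], [0, 0.165, -0.004, 0, 0.9]]]}}

```text
clock: 4.25
position: [0.5701, -0.1231, 0.0986]
ee_rot: [0.002, -0.101, 0.995, 0.0]
contact_force: [5.7, 1.9, -8.7]
width: 0.0097
gripper_force: 25.9
```

```bash
python3 -c "
from h import *
s,R=info();print(s['position'][:2]-[.5965,-.2534], np.linalg.norm(s['position'][:2]-[.5965,-.2534]))
save('top','top2.png')"
```

```text
t 4.25 p [ 0.5701 -0.1231  0.0986] yaw 1.7724 w 0.0097 F [ 5.7  1.9 -8.7] q [-0.33  0.4   1.7   0.    1.05 -2.11]
[-0.02644118  0.13032003] 0.13297535675316335
```

View pics/top2.png

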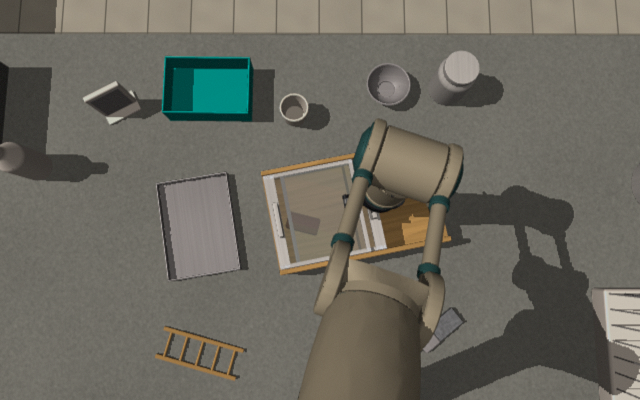

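The right door has slid about 133 mm, and the left pull is still at (278,221), so that door stayed shut. I'll release, rise, move over the toy and turn 90°.

{"fn": "move_arm", "kwargs": {"deltas": [[[0, 0, 0, 0, 0.2], [0, 0, 0, 0, 0.2], [0, 0, 0, 0, 0.2], [0, 0, -0.06, 0, 0.2], [0, 0, -0.12, 0, 0.2], [0, 0, -0.14, 0, 0.2]]]}}

```text
clock: 4.9
position: [0.5708, -0.1253, 0.2165]
ee_rot: [0.004, -0.101, 0.995, -0.002]
contact_force: [0.0, -0.6, 0.6]
width: 0.0339
gripper_force: 0.0
```

{"fn": "move_arm", "kwargs": {"deltas": [[[0, -0.075, 0, 0.75, -1], [0, -0.075, 0, 0.75, -1], [0, -0.075, 0, 0.75, -1], [0, -0.075, 0, 0.75, -1], [0, -0.075, 0, 0.75, -1], [0, -0.075, 0, 0.75, -1], [0, -0.075, 0, 0.75, -1], [0, -0.075, 0, 0.75, -1], [0, -0.075, 0, 0.75, -1], [0, -0.075, 0, 0.75, -1], [0, -0.075, 0, 0.75, -1], [0, -0.075, 0, 0.75, -1]]]}}

```text
clock: 6.1
position: [0.5803, -0.1832, 0.2111]
ee_rot: [0.0, 0.632, 0.775, -0.0]
contact_force: [-0.5, -0.1, 0.6]
width: 0.0851
gripper_force: 0.0
```

```bash
python3 - <<'E'
from h import *
s,R=info([.5827,-.1822,.056],.200)
im=save('wrist','w2.png')
p=manip.camera_params('wrist');T=np.array(p['tool_from_camera'])
for X in([.5827,-.1822,.058],[.569,-.125,.114]):
    t=R.T@(np.array(X)-s['position']);c=T[:3,:3].T@(t-T[:3,3]);print(p['fx']*c[0]/c[2]+p['cx'],p['fy']*c[1]/c[2]+p['cy'])
E
```

```text
t 6.1 p [ 0.5803 -0.1832  0.2111] yaw 0.2016 w 0.0851 F [-0.5 -0.1  0.6] q [-0.42  0.34  1.48 -0.    1.32 -0.62]
norm [0.0007 0.0032 0.1939]
twist 0.0007581258373022856
323.1423299547023 189.3957722396226
321.4662469402872 132.03191112596699
```

View pics/w2.png

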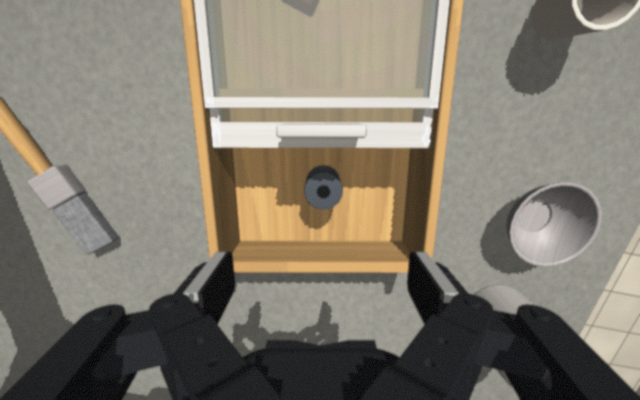

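The toy's top is at (323,189), exactly as predicted, and the door fin at (321,130) is clear of it. I'll descend and grip the toy.

{"fn": "move_arm", "kwargs": {"deltas": [[[0.0007, 0.002, 0.06, 0, -1], [0.0007, 0.002, 0.11, 0, -1], [0.0007, 0.002, 0.15, 0, -1], [0.0007, 0.002, 0.18, 0, -1], [0.0007, 0.002, 0.205, 0, -1], [0.0007, 0.002, 0.22, 0, -1], [0.0007, 0.002, 0.229, 0, -1], [0.0007, 0.002, 0.229, 0, -1]]]}}

```text
clock: 6.95
position: [0.5819, -0.1821, 0.0271]
ee_rot: [-0.0, 0.632, 0.775, -0.0]
contact_force: [-0.1, 0.1, 1.1]
width: 0.0857
gripper_force: 0.0
```

{"fn": "move_arm", "kwargs": {"deltas": [[[0, 0, 0, 0, 0.5], [0, 0, 0, 0, 0.5], [0, 0, 0, 0, 0.5], [0, 0, 0, 0, 0.5], [0, 0, 0, 0, 0.5], [0, 0, 0, 0, 0.5]]], "squeeze": 30}}

```text
clock: 7.55
position: [0.5827, -0.1824, 0.0286]
ee_rot: [0.001, 0.632, 0.775, 0.0]
contact_force: [0.0, -0.3, 6.1]
width: 0.0391
gripper_force: 30.5
```

{"fn": "move_arm", "kwargs": {"deltas": [[[0, 0, -0.03, 0, 0.5], [0, 0, -0.08, 0, 0.5], [0, 0, -0.14, 0, 0.5], [0, 0, -0.2, 0, 0.5], [0, 0, -0.23, 0, 0.5], [0, 0, -0.23, 0, 0.5]]]}}

```text
clock: 8.15
position: [0.5843, -0.1831, 0.2161]
ee_rot: [0.004, 0.632, 0.775, 0.001]
contact_force: [0.4, -0.4, -1.3]
width: 0.0391
gripper_force: 30.4
```

```bash
python3 -c "
from h import *
s,R=info([.5254,.2474,.21]);print(s['gripper_force'])"
```

```text
t 8.15 p [ 0.5843 -0.1831  0.2161] yaw 0.2017 w 0.0391 F [ 0.4 -0.4 -1.3] q [-0.42  0.34  1.47  0.    1.32 -0.62]
norm [0.542  0.0356 0.0051]
30.435912609100342
```

{"fn": "move_arm", "kwargs": {"deltas": [[[0.03, 0.002, 0, 0, 0.5], [0.08, 0.005, 0, 0, 0.5], [0.13, 0.009, 0, 0, 0.5], [0.18, 0.012, 0, 0, 0.5], [0.23, 0.015, 0, 0, 0.5], [0.28, 0.018, 0, 0, 0.5], [0.33, 0.022, 0, 0, 0.5], [0.38, 0.025, 0, 0, 0.5], [0.43, 0.028, 0, 0, 0.5], [0.48, 0.032, 0, 0, 0.5], [0.52, 0.035, 0, 0, 0.5], [0.542, 0.0356, 0, 0, 0.5]]]}}

```text
clock: 9.35
position: [0.5215, 0.2507, 0.2093]
ee_rot: [-0.001, 0.632, 0.775, -0.001]
contact_force: [-0.8, 0.4, -0.5]
width: 0.0393
gripper_force: 30.4
```

{"fn": "move_arm", "kwargs": {"deltas": [[[0, 0, 0.0, 0, 0.5], [0, 0, 0.05, 0, 0.5], [0, 0, 0.1, 0, 0.5], [0, 0, 0.14, 0, 0.5], [0, 0, 0.15, 0, 0.5], [0, 0, 0.15, 0, 0.5]]]}}

```text
clock: 9.95
position: [0.5221, 0.2471, 0.0898]
ee_rot: [-0.001, 0.633, 0.774, -0.002]
contact_force: [-0.6, 0.0, -0.4]
width: 0.0389
gripper_force: 30.5
```

```bash
python3 -c "
from h import *
s,R=info([.5254,.2474,.0245]);print(s['gripper_force'])
save('scene','s3.png')"
```

```text
t 9.95 p [0.5221 0.2471 0.0898] yaw 0.2008 w 0.0389 F [-0.6  0.  -0.4] q [ 0.32  0.4   1.71 -0.    1.03  0.12]
norm [-0.0004  0.0045  0.0816]
30.492238998413086
```

View pics/s3.png

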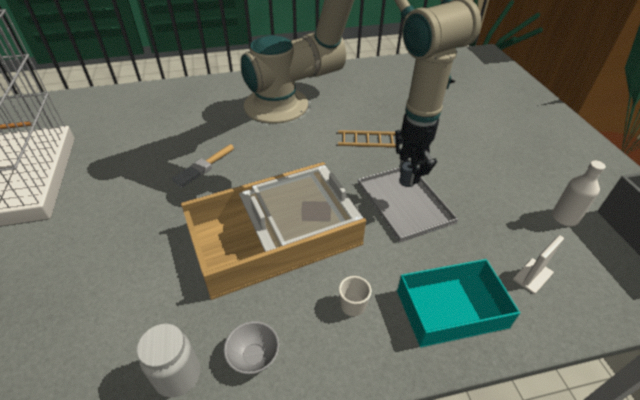

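The gripper holds the toy above the tray at about (408,180), and the other door is still shut. I'll lower it, first stopping just above the floor.

{"fn": "move_arm", "kwargs": {"deltas": [[[0, 0.003, 0.03, 0, 0.5], [0, 0.003, 0.055, 0, 0.5], [0, 0.003, 0.068, 0, 0.5], [0, 0.003, 0.075, 0, 0.5], [0, 0.003, 0.08, 0, 0.5], [0, 0.003, 0.08, 0, 0.5], [0, 0.003, 0.08, 0, 0.5]]]}}

```text
clock: 10.7
position: [0.5262, 0.249, 0.0284]
ee_rot: [0.0, 0.632, 0.775, 0.001]
contact_force: [0.4, -0.1, -1.9]
width: 0.0392
gripper_force: 30.5
```

{"fn": "move_arm", "kwargs": {"deltas": [[[0, 0, 0.001, 0, 0.5], [0, 0, 0.002, 0, 0.5], [0, 0, 0.003, 0, 0.5], [0, 0, 0.003, 0, 0.5]]]}}

```text
clock: 11.1
position: [0.5255, 0.2488, 0.0252]
ee_rot: [-0.0, 0.632, 0.775, -0.0]
contact_force: [0.1, -0.2, -0.3]
width: 0.0396
gripper_force: 30.5
```

```bash
python3 -c "
from h import *
info()"
```

```text
t 11.1 p [0.5255 0.2488 0.0252] yaw 0.2016 w 0.0396 F [ 0.1 -0.2 -0.3] q [0.32 0.48 1.78 0.   0.88 0.12]
```

{"fn": "move_arm", "kwargs": {"deltas": [[[0, 0, 0.001, 0, 0.5], [0, 0, 0.002, 0, 0.5], [0, 0, 0.003, 0, 0.5], [0, 0, 0.003, 0, 0.5]]]}}

```text
clock: 11.5
position: [0.5256, 0.2488, 0.0236]
ee_rot: [0.0, 0.632, 0.775, 0.0]
contact_force: [-1.5, -0.4, 5.3]
width: 0.0392
gripper_force: 31.1
```

Contact with the tray floor (5 N). I'll release and retreat.

{"fn": "move_arm", "kwargs": {"deltas": [[[0, 0, 0, 0, 0.0], [0, 0, 0, 0, -0.3], [0, 0, 0, 0, -0.6], [0, 0, 0, 0, -0.8], [0, 0, -0.02, 0, -0.8], [0, 0, -0.06, 0, -0.8], [0, 0, -0.11, 0, -0.8], [0, 0, -0.16, 0, -0.8], [0, 0, -0.2, 0, -0.8], [0, 0, -0.22, 0, -0.8], [0, 0, -0.22, 0, -0.8]]]}}

```text
clock: 12.6
position: [0.5272, 0.2494, 0.2017]
ee_rot: [0.002, 0.632, 0.775, 0.003]
contact_force: [0.3, -0.2, -0.3]
width: 0.0767
gripper_force: 0.0
```

```bash
python3 - <<'E'
from h import *
info(); a=save('wrist','w4.png'); b=save('scene','s4.png')
cv2.imwrite('pics/c4.png',np.hstack([a[:,:,::-1],cv2.resize(b[130:250,180:470,::-1],(640,400))])[:, ::1][::1] if 0 else cv2.resize(np.vstack([a[:,:,::-1],cv2.resize(b[100:280,180:468,::-1],(640,400))]),(480,600)))
E
```

```text
t 12.6 p [0.5272 0.2494 0.2017] yaw 0.2016 w 0.0767 F [ 0.3 -0.2 -0.3] q [0.32 0.31 1.55 0.   1.27 0.12]
```

View pics/c4.png

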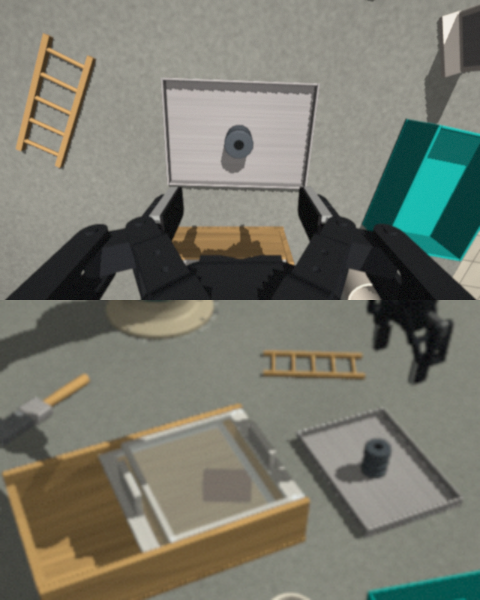

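The toy stands upright near the tray's centre at (238,142) in the wrist view. The left door is shut, the perch hasn't moved, and the gripper is clear.

```bash
python3 -c "
from rig import manip
print(manip.sign_off())"
```

```text
the job is handed in; nothing more can be done
None
```

The job is handed in (no verdict was returned): the right door is slid open about 133 mm, the toy stands upright near the middle of the tray with the gripper clear of it, the left door is still shut, and the perch is where it was.

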